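Clear the way, release both catches and hold the equipment tote's gate wide open

ROBOT

A 6-joint arm with a two-finger parallel gripper is mounted at the origin on the work surface. World frame = base frame: x ahead of the robot, y to its left, z up, the work surface at z = 0. Lengths are in m, angles in degrees, forces in N, time in s.
With the tool pointing down it reaches from about 0.375 to 0.9 m from the base axis. Payload 3.1 kg.
Tool frame: the origin (TCP) lies at the very end of the fingers, on their centre line; the grasp point (between the pads) lies 19 mm behind it (grip_point_offset is the distance from the TCP to the grasp point, in m); y points along the fingers, x is the direction in which the jaws open and shut, and the axes are right-handed (so a half turn about y gives the same grasp; the last joint's range is limited). The gripper opens to 87 mm and grips with 3 to 60 N. Pads are 19 mm wide; open, the fingers measure 117 mm over their backs; the gripper's body (75 mm by 190 mm) begins 51 mm behind the grasp point.
Start: joints at [-77.493, 30.224, 82.088, -0, 67.689, -10.227], TCP at [0.242, -0.576, 0.223] pointing down, gripper open.
Joint ranges: [-176.69, 176.69], [-43.24, 126.21], [12.49, 139.97], [-82, 262], [0, 151.66], [-163.58, 163.58]. Speed limits (degrees/s): [159.86, 159.86, 180, 180, 180, 180].

INTERFACE

Orientations are given as a 3x3 rotation matrix whose columns are the frame's x, y, z axes.
In Python, from rig import * gives the robot as it stands.
- The arm moves only by the tool send_rows, never from a script. Its argument "moves" is text: rows parted by semicolons, each of 5 numbers parted by spaces: the finger opening in mm, from 0 to 87, then the shift along the tool's x, y, z in mm, then the turn about the tool's y in degrees. In form: fingers dx dy dz yaw; .... A call has 1 to 20 rows; each row shifts and turns the commanded pose from where the row before left it, along the tool's axes as they then stand; what a row does not reach is not made up. A row lasts 1/12 s, in which the tool goes at most 41.7 mm and 7.16 degrees, less where a joint would pass 70% of its speed; a pose out of reach is approached as far as the arm can. A call is refused whole if a number of a shift passes 41.7 or a number of a turn 7.16, either way. A call with a gripper value outside its range is refused whole. The fingers move at their own pace and stop on an object; the grip force is fixed at half the most. Time passes only in rows, so rows that do not move let the fingers close. It gives the time, the measured TCP pose, the force and the opening at its end, in the units of the state.
- read_state(): the state, without advancing time (a new reading comes with each control period).
- capture(name): name is "scene" or "side" or "wrist"; returns a dict with "image" (420x560x3 uint8, blue, green, red), "z_map" (420x560 float32, m along the optical axis (not along the pixel's ray), 0 where there is no reading), "mtx" (3x3 intrinsics, pixels), "origin" and "rotation" of the camera in the world; the wrist camera has in their place "tool_from_camera" (4x4, takes a point from camera to tool coordinates, whose origin is the TCP and whose axes are the tool frame's). Camera axes: x right, y up, looking along -z (the intrinsics and any distortion apply to the point x, -y, -z); pixel columns grow to the right and rows downward; lengths in m; the calibration is good to about 2 mm. A picture is of the moment at which its call begins: read the wrist's pose just before it.
- hand_in(): hands the job in, once; it reports no verdict.
Trained networks look in a picture, given as the dict that the camera call returned (one of the last four; its "shot" number tells which), for a name from the list of things; names that differ only in an ending like _2 or _b are one class to them, and where a whole thing is asked for, a point or a joint stands for the part that bears it (a point fixed in the world has none). Each returns a list of dicts, best first, with "p" (0 to 1); they miss things now and then, are a little off and sometimes report something else, mostly with a low value. They report only what shows in the picture. A call takes as long as a camera call. They do not tell look-alikes from the thing itself.
- search_frame(picture, name): "bbox" ([left, top, right, bottom] in pixels, round what is visible of it).
- masks_of(picture, name): "region" (420x560 bool, what is visible of it) and "bbox" ([left, top, right, bottom] in pixels, round what is visible of it).
- mark_of(picture, name): "pixel" ([row, column] in pixels: a listed point, or the origin of a listed thing).
The state is a dict: "time_s": time; "joint_positions": joint angles; "qvel": joint speeds; "tau": joint torques, N m; "position": TCP position; "tcp_rot": TCP orientation; "force": force on the tool from outside, world axes, zero at the start; "moment": the same for the moment, N m; "opening": opening from 0.0 (shut) to 1.0 (fully open).
Only numpy, scipy, OpenCV 4.12 (cv2) and the standard library are available. Lean on these libraries where they do the work, as an engineer would, in place of code of your own. Each camera call takes 0.05 s, during which the arm holds its last target. There are 200 camera calls.

TASK

The pen pot standing in front of the equipment tote is in the way of its gate: nest it, upright and all the way down, in the other pen pot on the left, and let go of it. Then squeeze the two tabs of the small catch fully together, after that those of the large catch (never the large one first), and swing the gate out past its detent until it stands about square to the tote's front or wider. The gate springs back, so finish while still holding it wide open by its post; leave the microphone, stapler and eraser alone.

Things in the scene. Friction and masses are not known exactly. Their poses are not given: they have to be found in the camera images.
- tote: Fixed white open-topped plastic tote, 150 deep (x) x 220 wide (y), 130 mm high at the header beam over its front; the gate closes its front, towards the robot. Origin on the table, middle of the front edge; x points into the tote (away from the robot), y left, z up. The catches stand on the beam 30 mm behind the front, 52 mm left and right of the middle; which is on which side varies.
- handle (a point): Grip point on the gate's handle: an upright round steel post 16 mm in diameter, free-standing 45 mm in front of the tote when the gate is shut, near the gate's free (left) end. The post runs from 113 to 184 mm above the table; this point is on its axis 165 mm above the table. It turns with the gate, 184 mm from the hinge axis.
- gate_hinge (a point): Point on the gate's upright hinge axis, 165 mm above the table, at the right end of the tote's front (8 mm in front of it, 105 mm right of its middle). The gate is 200 mm long, 10 mm thick, its top edge 116 mm above the table; steel lugs under the catches' hooks rise to 138 mm.
- gate (a joint): Angle of the aluminium gate about its upright hinge, rad: 0 shut, growing as the post swings towards the robot, then to the right (counter-clockwise from above); 1.57 square to the front, stop at 1.75. Locked until all four catch tabs are in. A spring pulls it shut (2 N at the post when wide); a sprung detent resists from about 0.25 to 0.6 rad (a few N at the post). Let go, it falls back to about 0.9.
- small_catch: Small steel squeeze catch on the header beam: two upright tabs facing one another left and right, each 14 (x) x 32 mm high, 40 mm over their outer faces, 24 mm when squeezed. Origin at the middle of its underside, 130 mm above the table; axes as the tote's: squeeze along y. Tabs free to grip from 15 to 32 mm above the origin.
- large_catch: Large steel squeeze catch, as the small one but tabs 44 (x) x 56 mm high, 64 mm over their outer faces, 48 mm when squeezed. Origin at the middle of its underside, 130 mm above the table. Tabs free to grip from 15 to 56 mm above the origin.
- small_catch_l (a joint): Inward travel of the small catch's left (+y) tab, m: 0 out (locked), 0.008 fully in (stop). Stiff slide (3 N), stays where it is put; each tab moves by itself.
- small_catch_r (a joint): The same for the small catch's right (-y) tab.
- large_catch_l (a joint): The same for the large catch's left (+y) tab.
- large_catch_r (a joint): The same for the large catch's right (-y) tab.
- pot: Loose white plastic pen pot (120 g or so) standing in front of the gate: tapered round, open at the top, 36 mm in diameter at the foot, 62 mm at the rim, 100 mm high, wall 2.2 mm, weighted floor 36 mm thick. Origin at the centre of its underside, z up.
- base_pot: The other pen pot, the same in shape and size, standing free on the table to the left of the tote. Origin at the centre of its underside. Nested, the first pot's underside rests on this one's floor, 36 mm above its underside, and its rim stands 36 mm above this one's.
- microphone: Bystander: black handheld microphone lying on the right, 170 mm long, 48 mm head. Origin under its middle.
- stapler: Bystander: stapler 130 x 32 x 48 mm on the right. Origin under its middle.
- eraser: Bystander: whiteboard eraser 50 x 120 x 36 mm on the left. Origin under its middle.
Mind the look-alikes: they are no part of the job. What is shaped like the base_pot but purple is not meant.

How it is judged (in metres and radians):
On the way, in this order (a step that is already met when the one before it is completed fails the run):
1. the pot is nested upright in the other pot and let go (horizontal distance between pot and base_pot below 0.005 m and z of pot in the frame of base_pot between 0.03 and 0.041 m and angle between each of base_pot, pot's own z axis and vertical below 0.12 rad and height (world z) of base_pot below 0.01 m and contact force between the fingers and pot below 0.2 N and contact force between the fingers and base_pot below 0.2 N), for 0.3 s.
2. both tabs of the small catch are squeezed in (value of joint each of small_catch_l, small_catch_r above 0.006 m), for 0.1 s.
3. both tabs of the large catch are squeezed in (value of joint each of large_catch_l, large_catch_r above 0.006 m), for 0.1 s.
4. the gate is past its detent (value of joint gate above 1 rad), for 0.1 s.
At the end, for the whole second after the job is handed in: Gate at 1.4 rad or wider, still, fingers pressing on it with 0.7 N or more, no loose thing touching it; all four tabs in by 6 mm or more; pot nested in the other: centres within 5 mm, underside 30 to 41 mm above the other's, both upright within 0.12 rad, the lower one on the table (all of step 2 and all of step 3 and value of joint gate above 1.4 rad and velocity of joint gate between -0.15 and 0.15 rad/s and contact force between the fingers and gate above 0.7 N and horizontal distance between pot and base_pot below 0.005 m and z of pot in the frame of base_pot between 0.03 and 0.041 m and angle between each of base_pot, pot's own z axis and vertical below 0.12 rad and height (world z) of base_pot below 0.01 m and contact force between gate and pot below 0.2 N and contact force between gate and base_pot below 0.2 N and contact force between gate and microphone below 0.2 N and contact force between gate and stapler below 0.2 N and contact force between gate and eraser below 0.2 N); the arm keeps its last pose, push and grip.
It fails at once if a tab of the large catch is squeezed in while the small catch is still closed (value of joint any of large_catch_l, large_catch_r above 0.005 m and not (value of joint each of small_catch_l, small_catch_r above 0.0055 m)).
It fails at once if the microphone is moved by more than 30 mm (distance of microphone from where it was at the start of the episode above 0.03 m).
It fails at once if the stapler is moved by more than 30 mm (distance of stapler from where it was at the start of the episode above 0.03 m).
It fails at once if the eraser is moved by more than 30 mm (distance of eraser from where it was at the start of the episode above 0.03 m).
It also fails if it takes over 72 s, if anything falls off the work surface, if the arm or the gripper's body presses on something with over 40 N, if the wrist force passes 120 N, or if a joint passes its speed limit or range.

## Working session

There is one attempt and no reset: what is moved stays moved. The work goes in short steps, Python scripts to look and compute and a tool call to move; the robot and the scene stay as the last step left them, time stands still between calls to the robot, and variables do not carry over. Pictures are saved under pics/ and viewed, about 8 in all and at most 12, crops included, and the job is handed in when it is done.

Besides the shell and the picture viewer there is one more tool, called after "Call:" as name(argument=value, ...) on one line, values as JSON. send_rows: Moves the arm, as the interface text tells. Its arguments: {"type":"object","properties":{"moves":{"type":"string"}},"required":["moves"]}

```bash
mkdir -p pics; ls
cat > h.py <<'E'
from rig import *
import numpy as np, cv2
def cam(c,st=None):
    if "origin" in c: return np.array(c["rotation"]),np.array(c["origin"])
    T=np.array(c["tool_from_camera"]);R=np.array(st["tcp_rot"]);p=np.array(st["position"])
    return R@T[:3,:3],R@T[:3,3]+p
def cloud(c,st=None):
    R,o=cam(c,st);K=np.array(c["mtx"]);z=c["z_map"];v,u=np.mgrid[:z.shape[0],:z.shape[1]]
    P=np.stack([(u-K[0,2])/K[0,0]*z,-(v-K[1,2])/K[1,1]*z,-z],-1)
    W=P@R.T+o; W[z==0]=np.nan; return W
def ray(c,px,h,st=None):
    R,o=cam(c,st);K=np.array(c["mtx"]);r,q=px
    d=R@np.array([(q-K[0,2])/K[0,0],-(r-K[1,2])/K[1,1],-1]);return o+d*(h-o[2])/d[2]
E
python3 - <<'E'
from h import *
s=read_state();print(s)
ims=[]
for n in("scene","side"):
    c=capture(n);print(n,[k for k in c],c["origin"]);W=cloud(c);np.save(n+"W.npy",W);cv2.imwrite(f"pics/{n}0.png",c["image"]);np.save(n+"I.npy",c["image"])
    for t in["tote","small_catch","large_catch","pot","base_pot","microphone","stapler","eraser"]:
        for m in masks_of(c,t)[:3]:
            w=W[m["region"]];w=w[~np.isnan(w[:,0])]
            if len(w): print(t,round(m["p"],2),np.round(m["bbox"]),np.round(np.median(w,0),3),np.round(np.percentile(w,[3,97],axis=0),3).tolist())
    for t,h in[("handle",.165),("gate_hinge",.165),("tote",0),("small_catch",.13),("large_catch",.13),("pot",0),("base_pot",0)]:
        for m in mark_of(c,t)[:3]: print("mark",t,round(m["p"],2),np.round(m["pixel"]),np.round(ray(c,m["pixel"],h),3))
    ims.append(c["image"])
cv2.imwrite("pics/both.png",cv2.resize(np.vstack(ims),None,fx=.71,fy=.71))
E
```

```text
pics
{'time_s': 0.0, 'joint_positions': array([-7.74920150e+01,  3.02797135e+01,  8.21573002e+01, -9.21550686e-04,
        6.76906756e+01, -1.02276758e+01]), 'qvel': array([ 0.04072849, -0.03728348,  0.00932234, -0.06296916, -0.07717528,
       -0.03640704]), 'tau': array([-1.01734436e-04, -4.40047181e+01, -1.76591009e+01,  6.30972558e-02,
        5.82060940e-02, -1.68246243e-04]), 'position': array([ 0.24140386, -0.57568278,  0.22155857]), 'tcp_rot': array([[ 3.86485255e-01, -4.97186824e-04,  9.22295452e-01],
       [-9.22292972e-01,  2.17248011e-03,  3.86485387e-01],
       [-2.19582397e-03, -9.99997517e-01,  3.81079617e-04]]), 'force': array([-0.19521635,  1.18426267,  0.49442711]), 'moment': array([-0.00855029, -0.00873472, -0.02395698]), 'opening': 1.000512003134471}
scene ['image', 'z_map', 'mtx', 'origin', 'rotation', 'shot'] [1.18267426 0.34924477 0.84892902]
tote 0.7 [179. 193. 292. 314.] [ 0.717 -0.008  0.065] [[0.602, -0.15, 0.0], [0.799, 0.117, 0.143]]
small_catch 0.7 [212. 198. 230. 218.] [ 0.669 -0.07   0.143] [[0.627, -0.083, 0.129], [0.686, -0.064, 0.161]]
small_catch
[... 2958 characters left out ...]
0. 211.] [ 0.441 -0.316  0.022] [[0.384, -0.354, -0.0], [0.504, -0.293, 0.048]]
eraser 0.67 [152. 337. 191. 400.] [0.665 0.419 0.035] [[0.637, 0.351, 0.002], [0.7, 0.465, 0.038]]
mark handle 0.71 [202. 347.] [ 0.425 -0.064  0.165]
mark handle 0.64 [216. 274.] [0.581 0.053 0.165]
mark gate_hinge 0.96 [181. 273.] [ 0.637 -0.108  0.165]
mark tote 0.94 [251. 260.] [0.638 0.001 0.   ]
mark small_catch 0.52 [200. 253.] [ 0.674 -0.05   0.13 ]
mark small_catch 0.47 [256. 305.] [0.481 0.131 0.13 ]
mark large_catch 0.8 [219. 246.] [0.659 0.04  0.13 ]
mark pot 0.81 [254. 306.] [ 0.512 -0.027  0.   ]
mark base_pot 0.77 [358. 302.] [0.437 0.296 0.   ]
mark base_pot 0.75 [204. 345.] [ 0.454 -0.318  0.   ]
```

View pics/both.png

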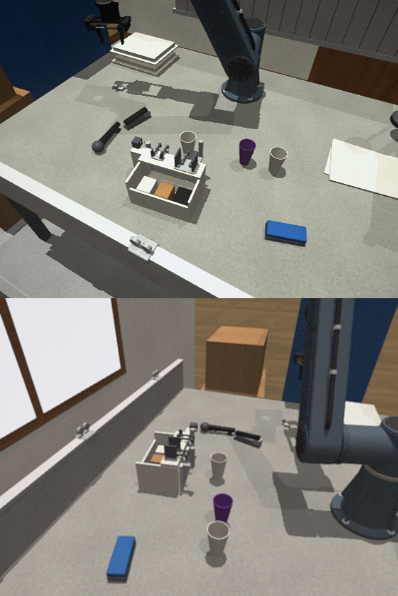

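Run:
```python
from h import *
from scipy.optimize import least_squares
W=[np.load(n+"W.npy").reshape(-1,3) for n in("scene","side")]
for nm,(x,y) in{"pot":(.512,-.028),"base":(.44,.296),"purple":(.455,.186)}.items():
    for w in W+[np.vstack(W)]:
        q=w[(np.hypot(w[:,0]-x,w[:,1]-y)<.05)&(w[:,2]>.04)&(w[:,2]<.103)]
        # outer cone fit r=18+.13*z
        f=lambda p:np.hypot(q[:,0]-p[0],q[:,1]-p[1])-(.018+.13*q[:,2])
        r=least_squares(f,[x,y],loss="soft_l1",f_scale=.002);print(nm,len(q),np.round(r.x,4),round(float(np.median(abs(r.fun))),4),q[:,2].max().round(3))
# tote: walls, beam
for w in W:
    t=w[(w[:,0]>.55)&(w[:,0]<.85)&(abs(w[:,1])<.16)&(w[:,2]>.05)]
    for lo,hi in((.122,.133),(.14,.165),(.165,.19)):
        q=t[(t[:,2]>lo)&(t[:,2]<hi)][:,:2].astype(np.float32);print(lo,len(q),cv2.minAreaRect(q))
    q=t[t[:,2]>.168];print(q[np.random.RandomState(0).choice(len(q),min(25,len(q)),False)].round(3).tolist())
```

```text
pot 523 [ 0.5143 -0.0273] 0.0013 0.102
pot 565 [ 0.5127 -0.0295] 0.0013 0.102
pot 1088 [ 0.514  -0.0286] 0.0014 0.102
base 599 [0.433  0.2976] 0.0013 0.102
base 1040 [0.4315 0.2963] 0.0013 0.102
base 1639 [0.4324 0.2967] 0.0013 0.102
purple 557 [0.4473 0.1846] 0.0012 0.102
purple 829 [0.4458 0.1829] 0.0013 0.102
purple 1386 [0.4469 0.1835] 0.0013 0.102
0.122 1385 ((0.6519875526428223, -0.027469754219055176), (0.10620957612991333, 0.26415714621543884), 8.145105361938477)
0.14 619 ((0.6510486602783203, -0.04115694761276245), (0.10154600441455841, 0.23895418643951416), 9.172248840332031)
0.165 247 ((0.6350080370903015, 0.04412785544991493), (0.10306014120578766, 0.06526131182909012), 8.268115997314453)
[[0.657, 0.021, 0.17], [0.681, 0.078, 0.184], [0.661, 0.08, 0.181], [0.669, 0.023, 0.168], [0.686, 0.025, 0.17], [0.657, 0.08, 0.184], [0.592, 0.067, 0.176], [0.678, 0.079, 0.184], [0.655, 0.021, 0.184], [0.584, 0.06, 0.182], [0.649, 0.076, 0.187], [0.591, 0.067, 0.178], [0.588, 0.055, 0.183], [0.678, 0.023, 0.175], [0.656, 0.019, 0.184], [0.672, 0.078, 0.185], [0.656, 0.08, 0.186], [0.67
[... 395 characters left out ...]
62130069732666)
0.165 357 ((0.6319911479949951, 0.0438944473862648), (0.10427076369524002, 0.06621807813644409), 7.6624250411987305)
[[0.664, 0.078, 0.172], [0.649, 0.078, 0.175], [0.687, 0.023, 0.182], [0.646, 0.017, 0.181], [0.589, 0.063, 0.184], [0.65, 0.021, 0.183], [0.591, 0.064, 0.181], [0.649, 0.076, 0.185], [0.638, 0.072, 0.185], [0.663, 0.08, 0.179], [0.65, 0.016, 0.18], [0.677, 0.021, 0.169], [0.679, 0.079, 0.186], [0.668, 0.081, 0.173], [0.584, 0.069, 0.186], [0.659, 0.019, 0.18], [0.646, 0.02, 0.171], [0.674, 0.08, 0.168], [0.643, 0.019, 0.183], [0.659, 0.018, 0.185], [0.656, 0.079, 0.171], [0.658, 0.079, 0.185], [0.668, 0.079, 0.186], [0.663, 0.08, 0.181], [0.647, 0.076, 0.171]]
```

Call:
send_rows(moves="87 0 0 0 7.1;87 0 0 0 7.1;87 0 0 0 7.1;87 0 0 0 1.4;87 -34.2 0 17 0;87 -34.2 0 17 0;87 -34.2 0 17 0;87 -34.2 0 17 0;87 -34.2 0 17 0;87 -34.2 0 17 0;87 -34.2 0 17 0;87 -34.2 0 17 0;87 -34.2 0 17 0;87 -34.2 0 17 0;87 -34.2 0 17 0;87 -34.2 0 17 0;87 -34.2 0 17 0;87 -34.2 0 17 0;87 -34.2 0 17 0;87 -34.2 0 17 0")

```text
time_s: 3.27
position: [0.5139, -0.0272, 0.2228]
tcp_rot: [[0.003, 0.001, 1.0], [-1.0, -0.0, 0.003], [0.0, -1.0, 0.001]]
force: [0.4, -0.5, 0.5]
opening: 0.999
```

```bash
cat >> h.py <<'E'
from scipy.optimize import least_squares
def fitpot(w,x,y):
    w=w.reshape(-1,3);q=w[(np.hypot(w[:,0]-x,w[:,1]-y)<.042)&(w[:,2]>.04)&(w[:,2]<.103)]
    rim=q[q[:,2]>.095]
    r=least_squares(lambda p:np.hypot(rim[:,0]-p[0],rim[:,1]-p[1])-.030,[x,y],loss="soft_l1",f_scale=.002)
    return r.x.round(4),len(rim),float(np.median(abs(r.fun))),q[:,2].max()
E
python3 - <<'E'
from h import *
s=read_state();c=capture("wrist");print(s["time_s"],s["position"],s["tcp_rot"].round(3).tolist(),s["joint_positions"].round(1))
W=cloud(c,s);np.save("w1.npy",W);print(fitpot(W,.514,-.0285))
cv2.imwrite("pics/w1.png",c["image"])
for t,h in[("handle",.165),("small_catch",.13),("large_catch",.13),("gate_hinge",.165)]:
    for m in mark_of(c,t)[:2]: print(t,round(m["p"],2),m["pixel"],ray(c,m["pixel"],h,s).round(4))
print(c["tool_from_camera"])
E
```

```text
3.2667 [ 0.51386898 -0.02715846  0.22281886] [[0.003, 0.001, 1.0], [-1.0, -0.0, 0.003], [0.0, -1.0, 0.001]] [-15.5  21.7  97.8  -0.   60.5  74.3]
(array([ 0.5137, -0.0288]), 565, 0.0008466043335439294, np.float64(0.10193085061415474))
handle 0.72 [128.3, 157.8] [0.5847 0.0617 0.165 ]
large_catch 0.91 [16.8, 184.5] [0.6635 0.0466 0.13  ]
gate_hinge 0.91 [34.6, 414.9] [ 0.6443 -0.1122  0.165 ]
gate_hinge 0.46 [16.9, 183.5] [0.6539 0.0373 0.165 ]
[[ 9.99999623e-01 -5.40915203e-04  6.78568759e-04 -6.16508357e-04]
 [ 8.05721592e-04  2.88355987e-01 -9.57522937e-01 -1.61722233e-01]
 [ 3.22269349e-04  9.57523124e-01  2.88356314e-01  7.97669733e-02]
 [ 0.00000000e+00  0.00000000e+00  0.00000000e+00  1.00000000e+00]]
```

View pics/w1.png

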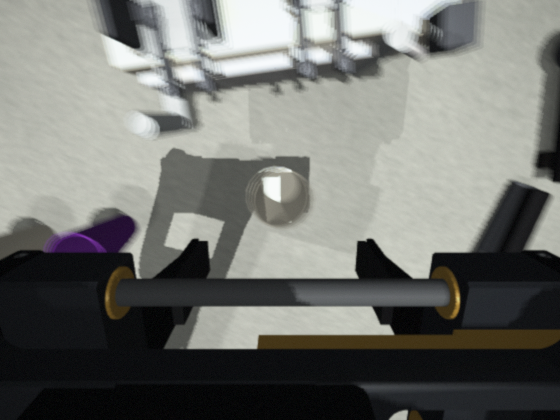

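Call:
send_rows(moves="87 1.6 38 0 0;87 0 38 0 0;87 0 38 0 0;87 0 36 0 0;87 0 0 0 0;50 0 0 0 0;50 0 0 0 0;50 0 0 0 0;50 0 0 0 0;50 0 0 0 0;50 0 0 0 0")

```text
time_s: 4.43
position: [0.5148, -0.0309, 0.0748]
tcp_rot: [[0.001, 0.005, 1.0], [-1.0, -0.001, 0.001], [0.001, -1.0, 0.005]]
force: [0.2, -0.0, 6.8]
opening: 0.692
```

Call:
send_rows(moves="50 0 -20 0 0;50 0 -35 0 0;50 0 -40 0 0;50 0 -40 0 0;50 0 -30 0 0;50 -20 0 -5 0;50 -36 0 -9 0;50 -36 0 -9 0;50 -36 0 -9 0;50 -36 0 -9 0;50 -36 0 -9 0;50 -36 0 -9 0;50 -36 0 -9 0;50 -36 0 -9 0;50 -18 0 -5 0;50 0 0 0 0;50 0 0 0 0")

```text
time_s: 5.85
position: [0.4301, 0.296, 0.2379]
tcp_rot: [[0.004, 0.001, 1.0], [-1.0, -0.0, 0.004], [0.0, -1.0, 0.001]]
force: [0.3, -0.7, -1.6]
opening: 0.695
```

Run:
```python
from h import *
s=read_state();print(s["time_s"],s["position"],s["force"],s["joint_positions"].round(1))
for n in("wrist","side","scene"):
    c=capture(n);W=cloud(c,s)
    if n=="wrist": cv2.imwrite("pics/w2.png",c["image"])
    print(n,fitpot(W,.4324,.2967))
    p=s["position"];w=W.reshape(-1,3)
    q=w[(np.hypot(w[:,0]-p[0],w[:,1]-p[1])<.05)&(w[:,2]>p[2]-.085)&(w[:,2]<p[2]+.03)]
    zs=q[:,2]
    if len(q)<30: print(len(q));continue
    b=q[(zs<p[2]-.012)]
    # cone with tilt: centre at height p.z-.074 + slope
    z0=p[2]-.074
    f=lambda a:np.hypot(b[:,0]-a[0]-a[2]*(b[:,2]-z0),b[:,1]-a[1]-a[3]*(b[:,2]-z0))-(.018+.13*(b[:,2]-z0-a[4]))
    r=least_squares(f,[p[0],p[1],0,0,0],loss="soft_l1",f_scale=.002)
    print(n,len(b),zs.min().round(3),zs.max().round(3),r.x.round(4),np.median(abs(r.fun)).round(4))
```

```text
5.85 [0.43010717 0.29603399 0.23794221] [ 0.26665679 -0.68121757 -1.60296738] [ 22.3  21.2  95.7  -0.   63.1 112.1]
wrist (array([0.4315, 0.2967]), 333, 0.0007267547048288754, np.float64(0.10136072481846709))
wrist 3685 0.164 0.268 [ 0.4359  0.2984 -0.131  -0.0227  0.0207] 0.0016
side (array([0.4315, 0.2961]), 179, 0.0006376035491881642, np.float64(0.10239234248786566))
side 502 0.163 0.264 [ 0.4286  0.2958  0.0012 -0.0153  0.0014] 0.0004
scene (array([0.4331, 0.2977]), 98, 0.0010763807449813909, np.float64(0.10214951305708386))
scene 343 0.162 0.268 [ 0.4299  0.2977  0.0062 -0.023   0.0049] 0.0006
```

View pics/w2.png

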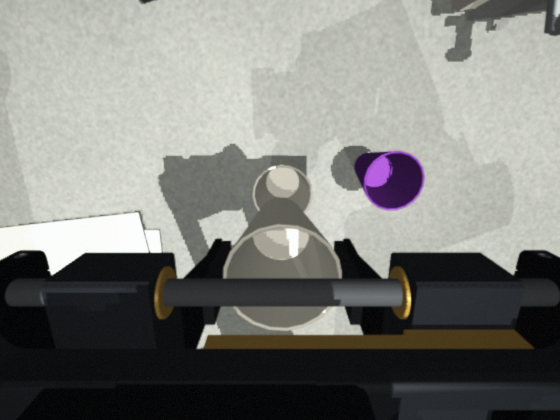

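Call:
send_rows(moves="50 -0.5 0 2.8 0;50 0 25 0 0;50 0 25 0 0;50 0 25 0 0;50 0 20 0 0;50 0 15 0 0;50 0 8 0 0;50 0 4 0 0;50 0 0 0 0")

```text
time_s: 6.75
position: [0.4342, 0.2952, 0.1151]
tcp_rot: [[-0.001, -0.001, 1.0], [-1.0, -0.0, -0.001], [0.0, -1.0, -0.001]]
force: [-0.5, -0.8, -0.6]
opening: 0.69
```

Call:
send_rows(moves="50 0 2 0 0;50 0 1.5 0 0;50 0 1 0 0;50 0 0 0 0;50 0 0 0 0")

```text
time_s: 7.17
position: [0.434, 0.2959, 0.1115]
tcp_rot: [[0.001, 0.001, 1.0], [-1.0, 0.0, 0.001], [-0.0, -1.0, 0.001]]
force: [-0.4, -0.2, -1.1]
opening: 0.689
```

Call:
send_rows(moves="50 0 1 0 0;50 0 1 0 0;50 0 0 0 0")

```text
time_s: 7.42
position: [0.4351, 0.2961, 0.1108]
tcp_rot: [[0.001, 0.003, 1.0], [-1.0, 0.001, 0.001], [-0.001, -1.0, 0.003]]
force: [-1.4, -1.0, 9.0]
opening: 0.688
```

Call:
send_rows(moves="87 0 0 0 0;87 0 0 0 0;87 0 0 0 0;87 0 0 0 0;87 0 -20 0 0;87 0 -40 0 0;87 0 -40 0 0;87 0 0 -30 0;87 0 0 0 0")

```text
time_s: 8.17
position: [0.4002, 0.2957, 0.2107]
tcp_rot: [[0.002, -0.002, 1.0], [-1.0, 0.0, 0.002], [-0.0, -1.0, -0.002]]
force: [-0.9, -0.7, -1.3]
opening: 0.999
```

Run:
```python
from h import *
s=read_state();print(s["time_s"],s["position"],s["force"])
ims=[]
for n in("wrist","side","scene"):
    c=capture(n);w=cloud(c,s).reshape(-1,3);ims.append(c["image"])
    q=w[(np.hypot(w[:,0]-.433,w[:,1]-.297)<.05)&(w[:,2]>.01)&(w[:,2]<.15)]
    for lo,hi,r0 in((.128,.15,.030),(.092,.101,.0306)):
        b=q[(q[:,2]>lo)&(q[:,2]<hi)]; b=b if lo>.1 else b
        R=.018+.13*(b[:,2]-(.036 if lo>.1 else 0))
        r=least_squares(lambda a:np.hypot(b[:,0]-a[0],b[:,1]-a[1])-R,[.433,.297],loss="soft_l1",f_scale=.002)
        print(n,lo,len(b),q[:,2].max().round(4),r.x.round(4),np.median(abs(r.fun)).round(4))
cv2.imwrite("pics/n.png",ims[1][150:400,200:420].repeat(2,0).repeat(2,1))
```

```text
8.1667 [0.40021243 0.29567854 0.2107229 ] [-0.94425596 -0.6794426  -1.30788357]
wrist 0.128 1071 0.1381 [0.4328 0.2964] 0.0017
wrist 0.092 458 0.1381 [0.4362 0.3019] 0.0041
side 0.128 227 0.1382 [0.4312 0.2954] 0.0015
side 0.092 238 0.1382 [0.4317 0.2959] 0.0046
scene 0.128 146 0.1368 [0.4331 0.2971] 0.0013
scene 0.092 142 0.1368 [0.4324 0.2974] 0.0034
```

View pics/n.png

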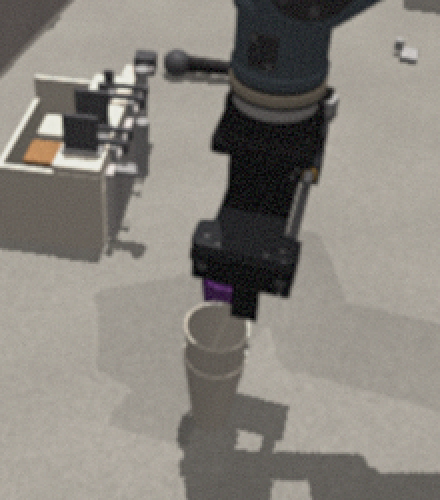

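Call:
send_rows(moves="87 0 -30 0 0;87 0 -40 0 0;87 0 -20 0 0;87 20 0 10 0;87 33 0 19 0;87 33 0 19 0;87 33 0 19 0;87 33 0 19 0;87 33 0 19 0;87 33 0 19 0;87 33 0 19 0;87 33 0 19 0;60 12 0 8 0;60 0 0 0 -4;60 0 0 0 -4;60 0 0 0 0;60 0 0 0 0")

```text
time_s: 9.73
position: [0.574, -0.0002, 0.2979]
tcp_rot: [[0.138, -0.002, 0.99], [-0.99, 0.001, 0.138], [-0.001, -1.0, -0.002]]
force: [0.1, 0.8, -0.5]
opening: 0.731
```

Run:
```python
from h import *
s=read_state();c=capture("wrist");print(s["time_s"],s["position"],s["tcp_rot"].round(3).tolist())
W=cloud(c,s);np.save("w3.npy",W);cv2.imwrite("pics/w3.png",c["image"])
w=W.reshape(-1,3)
for nm,x,y,lo,hi in(("large",.664,.050,.165,.19),("small",.676,-.058,.146,.165),("post",.587,.062,.165,.19)):
    q=w[(np.hypot(w[:,0]-x,w[:,1]-y)<(.03 if nm=="post" else .048))&(w[:,2]>lo)&(w[:,2]<hi)][:,:2].astype(np.float32)
    print(nm,len(q),cv2.minAreaRect(q) if len(q)>5 else 0)
    for m in masks_of(c,nm+"_catch")[:3] if nm!="post" else []:
        z=W[m["region"]];z=z[z[:,2]>lo];print(m["p"],m["bbox"],np.median(z,0),len(z))
for t,h in[("handle",.165),("small_catch",.13),("large_catch",.13),("gate_hinge",.165),("tote",0)]:
    for m in mark_of(c,t)[:2]: print(t,round(m["p"],2),m["pixel"],ray(c,m["pixel"],h,s).round(4))
```

```text
9.7333 [ 5.7397433e-01 -1.6102628e-04  2.9789724e-01] [[0.138, -0.002, 0.99], [-0.99, 0.001, 0.138], [-0.001, -1.0, -0.002]]
large 989 ((0.6626500487327576, 0.047992900013923645), (0.0439237505197525, 0.06390557438135147), 7.804293632507324)
0.69 [207.7, 72.1, 241.1, 158.5] [0.65982859 0.07500566 0.18477391] 608
0.62 [257.8, 72.0, 285.2, 153.7] [0.66661398 0.01890025 0.18548506] 374
0.59 [205.7, 67.2, 283.7, 157.5] [0.66261027 0.07266289 0.18516217] 984
small 290 ((0.6764255166053772, -0.05521593615412712), (0.013866559602320194, 0.039979152381420135), 7.022634029388428)
0.91 [331.2, 91.8, 341.3, 159.6] [ 0.67379652 -0.03735986  0.16093759] 130
0.76 [330.1, 88.8, 377.5, 159.2] [ 0.67631407 -0.06883523  0.16083054] 288
0.61 [357.5, 91.9, 376.6, 156.8] [ 0.67829331 -0.06992901  0.16036884] 129
post 279 ((0.5858007073402405, 0.06010127067565918), (0.01477790717035532, 0.01494829822331667), 47.42544174194336)
handle 0.73 [177.1, 225.1] [0.5869 0.0597 0.165 ]
small_catch 0.88 [96.7, 349.9] [ 0.6806 -0.0548  0.13  ]
large_catch 0.65 [100.4, 250.2] [0.6628 0.0465 0.13  ]
gate_hinge 0.77 [142.6, 410.6] [ 0.645  -0.1138  0.165 ]
tote 0.96 [125.1, 293.7] [ 0.6413 -0.0068  0.    ]
```

View pics/w3.png

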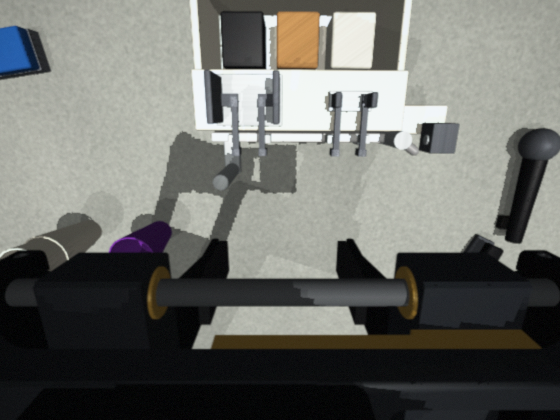

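Call:
send_rows(moves="60 22.9 0 31.3 0;60 22.9 0 31.3 0;60 22.8 0 31.2 0;60 0 30 0 0;60 0 35 0 0;60 0 35 0 0;60 0 25 0 0;60 0 15 0 0;60 0 0 0 0;60 0 0 0 0")

```text
time_s: 10.97
position: [0.6761, -0.0547, 0.1583]
tcp_rot: [[0.14, -0.002, 0.99], [-0.99, 0.0, 0.14], [-0.001, -1.0, -0.002]]
force: [-0.0, 0.3, 0.5]
opening: 0.689
```

Call:
send_rows(moves="60 0 9.5 0 0;60 0 0 0 0;36 0 0 0 0;30 0 0 0 0;24 0 0 0 0;15 0 0 0 0;15 0 0 0 0;15 0 0 0 0;15 0 0 0 0;15 0 0 0 0")

```text
time_s: 11.8
position: [0.677, -0.0558, 0.1506]
tcp_rot: [[0.14, 0.002, 0.99], [-0.99, -0.002, 0.14], [0.002, -1.0, 0.001]]
force: [-1.0, -2.8, 4.9]
opening: 0.263
```

Call:
send_rows(moves="50 0 0 0 0;50 0 0 0 0;50 0 0 0 0;50 0 -30 0 0;60 0 -40 0 0;87 0 -15 0 0;87 -20 0 0 0;87 -35 0 0.7 0;87 -35 0 0 0;87 -14 0 0 0;87 0 0 0 0;87 0 0 0 0")

```text
time_s: 12.8
position: [0.6624, 0.0488, 0.2341]
tcp_rot: [[0.142, -0.001, 0.99], [-0.99, -0.001, 0.142], [0.001, -1.0, -0.001]]
force: [0.5, -0.9, -0.5]
opening: 0.984
```

Run:
```python
from h import *
s=read_state();print(s["time_s"],s["position"],s["opening"])
ims=[]
for n in("scene","side","wrist"):
    c=capture(n);w=cloud(c,s).reshape(-1,3);ims.append(c["image"])
    q=w[(np.hypot(w[:,0]-.6764,w[:,1]+.0552)<.034)&(w[:,2]>.15)&(w[:,2]<.165)][:,:2].astype(np.float32)
    print(n,len(q),cv2.minAreaRect(q) if len(q)>5 else 0)
cv2.imwrite("pics/c.png",np.hstack([cv2.resize(ims[0][170:290,160:310],None,fx=2.6,fy=2.6),cv2.resize(ims[1][150:270,190:340],None,fx=2.6,fy=2.6)]))
```

```text
12.8 [0.66239305 0.04876448 0.23406551] 0.9835063347747127
scene 50 ((0.6769781708717346, -0.05417592078447342), (0.015040001831948757, 0.024511704221367836), 9.31418228149414)
side 45 ((0.6755294799804688, -0.05451136454939842), (0.01380139123648405, 0.022584814578294754), 6.687203407287598)
wrist 419 ((0.6762654185295105, -0.05332054942846298), (0.014252628199756145, 0.024598654359579086), 8.5370512008667)
```

View pics/c.png

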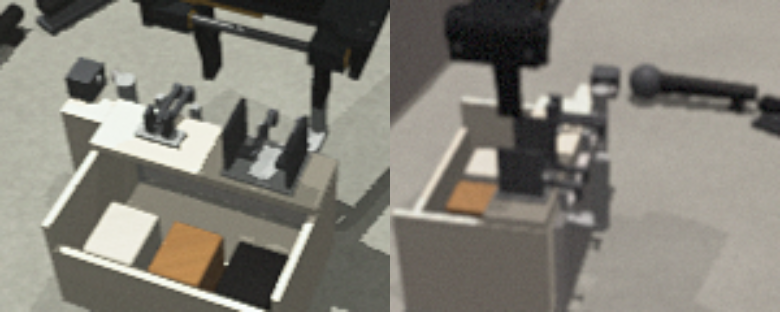

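Call:
send_rows(moves="87 0.8 20 0 0;87 0 30 0 0;87 0 22 0 0;87 0 10 0 0;87 0 0 0 0;60 0 0 0 0;54 0 0 0 0;48 0 0 0 0;38 0 0 0 0;38 0 0 0 0;38 0 0 0 0;38 0 0 0 0;38 0 0 0 0;38 0 0 0 0")

```text
time_s: 14.12
position: [0.6636, 0.0473, 0.1544]
tcp_rot: [[0.14, 0.003, 0.99], [-0.99, -0.0, 0.14], [0.001, -1.0, 0.003]]
force: [-0.8, 0.2, 7.7]
opening: 0.534
```

Call:
send_rows(moves="80 0 0 0 0;80 0 0 0 0;80 0 0 0 0;80 0 -20 0 0;80 0 -35 0 0;60 0 -27 0 0;50 -7 0 -24 0;50 -8 0 -25 0;50 -7.8 0 -25.4 0;50 0 0 0 0;50 0 0 0 0")

```text
time_s: 15.03
position: [0.5844, 0.0599, 0.2343]
tcp_rot: [[0.14, -0.002, 0.99], [-0.99, 0.0, 0.14], [-0.0, -1.0, -0.001]]
force: [0.1, -0.4, 0.3]
opening: 0.603
```

Run:
```python
from h import *
s=read_state();print(s["time_s"],s["position"],s["opening"])
for n in("scene","side","wrist"):
    c=capture(n);w=cloud(c,s).reshape(-1,3)
    for x,y,r,lo,hi in((.6764,-.0552,.034,.15,.165),(.6627,.048,.048,.165,.19),(.5858,.0601,.025,.15,.188)):
        q=w[(np.hypot(w[:,0]-x,w[:,1]-y)<r)&(w[:,2]>lo)&(w[:,2]<hi)][:,:2].astype(np.float32)
        print(n,len(q),cv2.minAreaRect(q) if len(q)>5 else 0)
```

```text
15.0333 [0.58436503 0.05994801 0.23428155] 0.6025006999292523
scene 50 ((0.6775093674659729, -0.05421360582113266), (0.014554056338965893, 0.025173110887408257), 7.921061038970947)
scene 185 ((0.6645056009292603, 0.04936639964580536), (0.046224985271692276, 0.04800819605588913), 6.772800445556641)
scene 86 ((0.5869834423065186, 0.06276734173297882), (0.01415171567350626, 0.014596035704016685), 70.19412994384766)
side 45 ((0.6747247576713562, -0.054414086043834686), (0.014604476280510426, 0.023450670763850212), 10.52961540222168)
side 299 ((0.6614908576011658, 0.04695463925600052), (0.043343622237443924, 0.05316488444805145), 7.1011643409729)
side 100 ((0.5843221545219421, 0.06128638982772827), (0.016001056879758835, 0.015427463687956333), 80.2281494140625)
wrist 527 ((0.6737114191055298, -0.05427217110991478), (0.013668027706444263, 0.02476886473596096), 7.031819820404053)
wrist 1465 ((0.6599841117858887, 0.04819774627685547), (0.043505631387233734, 0.04798157513141632), 7.2947258949279785)
wrist 531 ((0.5832993984222412, 0.061069995164871216), (0.01525870617479086, 0.014815089292824268), 49.4848518371582)
```

Call:
send_rows(moves="45 -1 25 0.7 0;45 0 33 0 0;45 0 22 0 0;45 0 8 0 0;45 0 0 0 0;5 0 0 0 0;5 0 0 0 0;5 0 0 0 0;5 0 0 0 0;5 0 0 0 0;5 0 0 0 0;5 0 0 0 0")

```text
time_s: 16.18
position: [0.5871, 0.0604, 0.1475]
tcp_rot: [[0.14, 0.002, 0.99], [-0.99, -0.0, 0.14], [0.001, -1.0, 0.002]]
force: [0.9, -1.1, 3.4]
opening: 0.171
```

Run:
```python
import numpy as np
a=np.radians(7.8);X=np.array([np.cos(a),np.sin(a)]);Y=np.array([-np.sin(a),np.cos(a)])
post=np.array([.5855,.0606]);
# tote origin from small/large mid minus 30mm
o=(np.array([.6764,-.0552])+[.6627,.0480])/2-.03*X
h=o-.008*X-.105*Y;v=post-h;print(o,h,np.hypot(*v),v@X,v@Y)
T=np.array([[.14,-.99],[.99,.14]]) # rows tool x, z in world xy
P=post
for t in np.arange(.15,1.66,.15):
    c,s=np.cos(t),np.sin(t);q=h+np.array([[c,-s],[s,c]])@v
    d=q-P;print(round(t,2),q.round(4),"dx dz",(T@d*1000).round(1));P=q
```

```text
[ 0.63982756 -0.00767147] [ 0.64615172 -0.11278572] 0.18368787919224733 -0.03655941624134242 0.18001290522136995
0.15 [0.5603 0.0496] dx dz [  7.4 -26.5]
0.3 [0.537  0.0349] dx dz [ 11.2 -25.1]
0.45 [0.5161 0.017 ] dx dz [ 14.9 -23.2]
0.6 [ 0.4982 -0.0039] dx dz [ 18.2 -20.7]
0.75 [ 0.4836 -0.0273] dx dz [ 21.1 -17.7]
0.9 [ 0.4726 -0.0525] dx dz [ 23.5 -14.4]
1.05 [ 0.4656 -0.0791] dx dz [ 25.4 -10.7]
1.2 [ 0.4626 -0.1065] dx dz [26.7 -6.8]
1.35 [ 0.4637 -0.134 ] dx dz [27.4 -2.7]
1.5 [ 0.4689 -0.161 ] dx dz [27.5  1.4]
1.65 [ 0.4781 -0.187 ] dx dz [27.   5.5]
```

Call:
send_rows(moves="5 3.2 0 -13.3 0;5 4.2 0 -13.2 0;5 5.2 0 -12.8 0;5 6 0 -12.3 0;5 7.1 0 -11.8 0;5 7.8 0 -11.4 0;5 8.7 0 -10.7 0;5 9.5 0 -10 0;5 10.3 0 -9.1 0;5 10.8 0 -8.6 0;5 11.5 0 -7.6 0;5 12 0 -6.8 0")

```text
time_s: 17.18
position: [0.4707, -0.0512, 0.1473]
tcp_rot: [[0.141, -0.004, 0.99], [-0.99, 0.003, 0.141], [-0.003, -1.0, -0.004]]
force: [-3.7, 3.4, 6.8]
opening: 0.172
```

Call:
send_rows(moves="5 12.5 0 -5.9 0;5 12.9 0 -4.8 0;5 13.2 0 -3.9 0;5 13.5 0 -2.9 0;5 13.6 0 -1.9 0;5 13.8 0 -0.8 0;5 13.8 0 0.2 0;5 13.7 0 1.2 0;5 9 0 1.5 0;5 5 0 1 0;5 0 0 0 0;5 0 0 0 0;5 0 0 0 0")

```text
time_s: 18.27
position: [0.473, -0.174, 0.1473]
tcp_rot: [[0.14, -0.003, 0.99], [-0.99, 0.001, 0.14], [-0.002, -1.0, -0.002]]
force: [-3.3, 1.7, 7.7]
opening: 0.174
```

Run:
```python
from h import *
s=read_state();print(s["time_s"],s["position"],s["force"],s["opening"]*87,s["qvel"].round(2))
p=s["position"];h=np.array([.6462,-.1128]);v=p[:2]-h;v0=np.array([-.0607,.1734]);print(np.hypot(*v),"angle",np.arctan2(v[1],v[0])%(2*np.pi)-np.arctan2(v0[1],v0[0]))
ims=[]
for n in("scene","side"):
    c=capture(n);w=cloud(c,s).reshape(-1,3);ims.append(c["image"])
    for x,y,r,lo,hi in((.6764,-.0552,.034,.15,.165),(.6627,.048,.048,.165,.19)):
        q=w[(np.hypot(w[:,0]-x,w[:,1]-y)<r)&(w[:,2]>lo)&(w[:,2]<hi)][:,:2].astype(np.float32)
        print(n,len(q),cv2.minAreaRect(q)[1:] if len(q)>5 else 0)
    q=w[(np.hypot(w[:,0]-.433,w[:,1]-.297)<.05)&(w[:,2]>.01)&(w[:,2]<.15)];print("nest top",q[:,2].max())
cv2.imwrite("pics/e.png",np.hstack([cv2.resize(ims[0][130:290,120:420],None,fx=1.3,fy=1.3),cv2.resize(ims[1][150:310,180:480],None,fx=1.3,fy=1.3)]))
```

```text
18.2667 [ 0.47300938 -0.17400299  0.14726931] [-3.3261953   1.67030391  7.70019884] 15.103697786018445 [ 0.17 -0.15  0.2   0.02 -0.01 -0.03]
0.18368668155386522 angle 1.5737574598286987
scene 51 ((0.016213443130254745, 0.023543771356344223), 6.586773872375488)
scene 183 ((0.04615354165434837, 0.048123691231012344), 7.111954689025879)
nest top 0.13807329504261057
side 45 ((0.013891040347516537, 0.02152574248611927), 11.669229507446289)
side 289 ((0.04360250383615494, 0.05232718959450722), 7.387465953826904)
nest top 0.13832711716598978
```

View pics/e.png

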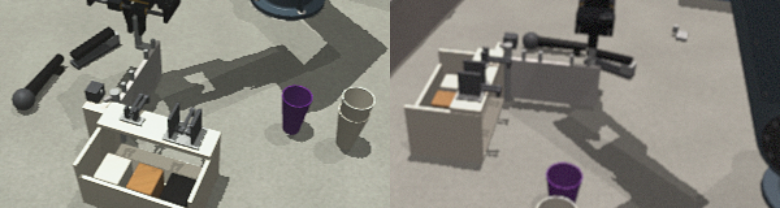

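Gate is open square and held, both catches are in, and the pots are nested. Handing in.

```bash
python3 -c "
from rig import *
print(hand_in())"
```

```text
the job is handed in; nothing more can be done
None
```

The job is done and handed in at about 18.3 s of the 72 s allowed; no verdict was reported.

**What I did:** I nested the pen pot in the white base pot on the left, not the purple look-alike, and let go. Then I squeezed the small catch, then the large one. Finally I gripped the gate post, swung the gate past its detent, and finished still holding it.

**Last checks:**
- **Nesting:** the upper rim was measured at about 0.138 m (0.136 m expected when fully down). The pots' centres agreed to within about 1 mm in the two fixed cameras. The wrist fit of the lower rim was about 6 mm off, but its residual was poor (4 mm), so I put that down to the fit.
- **Small catch:** about 24 mm over the tabs, which is fully in. One last side view read 21.5 mm, from few points.
- **Large catch:** 48 mm over the tabs in the wrist and scene cameras, which is fully in. The side camera read 52–53 mm both times. The gate did unlock.
- **Gate:** about 1.57 rad, calculated from where the gripper holds the post (184 mm from the hinge, as specified). The arm was nearly still, and the gripper was closed on the post at about 15 mm on the post's 16 mm diameter.
- **Bystanders:** I did not measure the microphone, stapler and eraser again. The arm was not sent near them, and the microphone and stapler look undisturbed in the last picture; the eraser is outside its crop.

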